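# Put the sink-side things in their dishes

## Task

The wash things have got mixed up with the mending things at the front of the dark worktop. Put each one to drain in its own dish, lying flat inside the rim: the pink bar of soap in the white oblong dish, the purple nail brush in the narrow blue dish, the black sink plug in the round terracotta dish and the yellow laundry-soap block in the square green dish. Leave the yellow tape measure and the red thread reel standing where they are.

Things in the scene. Friction and masses are not known exactly. Their poses are not given: they have to be found in the camera images.
- bar_soap: Pink bar of soap, 51 (x) by 80 (y) by 24 mm high, lying flat on the front part of the dark worktop (another one beside the tap is not meant). Origin: centre of its underside; z up. Grip across x. Gripped with the fingertips at least 8 mm above its underside, the fingers stay above the dish's rim when it is set in.
- purple_brush: Purple nail brush, bristles down, 30 (x) by 85 (y) by 23 mm high, on the front part of the dark worktop (another one behind the sink is not meant). Origin: centre of its underside; z up. Grip across x. Gripped with the fingertips at least 8 mm above its underside, the fingers stay above the dish's rim when it is set in.
- black_plug: Round black rubber sink plug, 56 mm across; its solid body is 21 mm high, the small ring on top (to 32 mm) cannot be gripped. Origin: centre of its underside; z up. Grip across the body in any direction. Gripped with the fingertips at least 8 mm above its underside, the fingers stay above the dish's rim when it is set in.
- laundry_block: Yellow square block of laundry soap, 50 by 50 by 30 mm high, with a cross-shaped groove on top. Origin: centre of its underside; z up. Grip across x or y. Gripped with the fingertips at least 8 mm above its underside, the fingers stay above the dish's rim when it is set in.
- soap_dish: White oblong soap dish, inside 71 (x) by 100 (y) mm, outside 81 by 110. Fixed to the worktop. Rim 10 mm above the worktop, walls 5 mm; a thing lying in it rests 4 mm above the worktop. Origin: centre of its underside, on the worktop; z up.
- brush_dish: Narrow blue dish for the brush, inside 50 (x) by 106 (y) mm, outside 60 by 116. Fixed to the worktop. Rim 10 mm above the worktop, walls 5 mm; a thing lying in it rests 4 mm above the worktop. Origin: centre of its underside, on the worktop; z up.
- plug_dish: Round orange-brown terracotta dish for the plug, inside about 75 mm across at the floor, outside 88. Fixed to the worktop. Rim 10 mm above the worktop, walls 5 mm; a thing lying in it rests 4 mm above the worktop. Origin: centre of its underside, on the worktop; z up.
- block_dish: Square green plastic dish for the laundry block, inside 72 by 72 mm, outside 82 by 82. Fixed to the worktop. Rim 10 mm above the worktop, walls 5 mm; a thing lying in it rests 4 mm above the worktop. Origin: centre of its underside, on the worktop; z up.
- yellow_tape: Yellow tape measure, 77 (x) by 35 (y) by 56 mm high, standing in the row of the wash things; loose, to be left alone. Origin: centre of its underside; z up.
- thread_reel: Red reel of thread with wooden flanges, 28 mm across, 39 mm high, standing upright in the row of dishes; loose, to be left alone. Origin: centre of its underside; z up.

How it is judged:
By the outcome, as a careful person would: the job done as asked, in the order asked, and still so for the second after the job is handed in, with the robot touching nothing.
It also fails if it takes over 88 s, if anything falls off the work surface, if the arm or the gripper's body presses on something with over 40 N, if the wrist force passes 120 N, or if a joint passes its speed limit or range.

## Robot

A 6-joint arm with a two-finger parallel gripper is mounted at the origin on a cart in front of the work surface, level with it; the furniture and walls round the work are solid. World frame = base frame: x ahead of the robot, y to its left, z up, the work surface at z = 0. Lengths are in m, angles in rad, forces in N, time in s.
With the tool pointing down it reaches from about 0.375 to 0.9 m from the base axis. Payload 3.1 kg.
Tool frame: the origin (TCP) lies on the centre line of the jaws, within the pads' length; the fingertips stand 14 mm ahead of it and the grasp point (between the pads) lies 5 mm behind it (robot.tip_extent is the distance from the TCP to the fingertips, in m); z points along the fingers, y is the line along which they close (so a half turn about z gives the same grasp; the last joint's range is limited). The gripper opens to 85 mm and grips with 20 to 120 N. Pads are 22 mm wide; open, the fingers measure 114 mm over their backs; the gripper's body (76 mm by 85 mm) begins 54 mm behind the grasp point. The pads swing forward as they close: fully open they stand 13 mm farther back than shut.
Start: joints at [1.036, 0.527, 1.433, -0, 1.181, -0.178], TCP at [0.218, 0.586, 0.245] pointing down, gripper open.
Joint ranges: [-3.08, 3.08], [-0.75, 2.2], [0.22, 2.44], [-1.43, 4.57], [0, 2.65], [-2.85, 2.85]. Speed limits (rad/s): [2.79, 2.79, 3.14, 3.14, 3.14, 3.14].

## Interface

Orientations are given as a unit quaternion [x, y, z, w].
In Python, from plant import robot, optics, order, outline_of, landmark_of, current_clock, current_joints, current_joint_vel, current_joint_efforts, current_position, current_tool_rot, current_force, current_ft_torque, current_opening, current_grasp_force gives the robot as it stands. Calls block until the motion is done:
- robot.move_pose(position, orientation): joint-space move of the TCP to a pose.
- robot.move_straight(position, orientation=None, max_speed=0.15, until_force=None): straight line of the TCP; orientation=None keeps the orientation; max_speed is the mean speed in m/s. With until_force (N) it stops when the force on the tool has changed by that much, and returns True; else False.
- robot.goto_joints(angles): joint-space move.
- robot.gripper_to(opening, strength=None): opening from 0.0 (shut) to 1.0 (fully open); strength is the grip in N (None keeps the last); returns when the fingers have stopped.
- robot.dwell(seconds).
- robot.inverse_kinematics(position, orientation): joint angles nearest the present ones, or None.
- optics.read_camera(name): name is "side" or "top" or "wrist"; returns a dict with "frame" (480x640x3 uint8, blue, green, red), "mtx" (3x3 intrinsics, pixels), "xyz" and "attitude" of the camera in the world. Camera axes: x right, y down, z forward; pixel columns grow to the right and rows downward; lengths in m; the calibration is good to about 2 mm. A picture is of the moment at which its call begins. There is no depth.
A pose or a line that the arm cannot do raises robot.PlanningError and nothing moves.
- order.hand_in(): hands the job in; it is judged then, once.
Trained networks look in a picture, given as the dict that the camera call returned (one of the last four; its "shot" number tells which), for a name from the list of things; names that differ only in an ending like _2 or _b are one class to them, and where a whole thing is asked for, a point or a joint stands for the part that bears it (a point fixed in the world has none). Each returns a list of dicts, best first, with "score" (0 to 1); they miss things now and then, are a little off and sometimes report something else, mostly with a low value. They report only what shows in the picture. A call takes as long as a camera call.
- outline_of(picture, query): "region" (480x640 bool, what is visible of it) and "extent" ([left, top, right, bottom] in pixels, round what is visible of it).
- landmark_of(picture, query): "pixel" ([column, row] in pixels: a listed point, or the origin of a listed thing).
Readings, each from a call of its own:
- current_clock(): time.
- current_joints(): joint angles.
- current_joint_vel(): joint speeds.
- current_joint_efforts(): joint torques, N m.
- current_position(): TCP position.
- current_tool_rot(): TCP orientation.
- current_force(): force on the tool from outside, world axes, zero at the start.
- current_ft_torque(): the same for the moment, N m.
- current_opening(): opening from 0.0 (shut) to 1.0 (fully open).
- current_grasp_force(): force on a finger pad.
Only numpy, scipy, OpenCV 4.12 (cv2) and the standard library are available. Lean on these libraries where they do the work, as an engineer would, in place of code of your own. Each camera call takes 0.05 s, during which the arm holds its last target. There are 200 camera calls.

## Working session

There is one attempt and no reset: what is moved stays moved. The work goes in short steps, each a Python script; the robot and the scene stay as the last script left them, time stands still between calls to the robot, and variables do not carry over. Pictures are saved under pics/ and viewed, at most 14 in all, crops included, and the job is handed in when it is done.

```bash
ls; mkdir -p pics
python3 - <<'E'
from plant import *
import cv2,numpy as np
np.set_printoptions(precision=3,suppress=True)
for c in ("top","side"):
    p=optics.read_camera(c); cv2.imwrite(f"pics/{c}0.png",p["frame"]); print(c,p["mtx"].tolist(),p["xyz"],p["attitude"])
    for n in "bar_soap purple_brush black_plug laundry_block soap_dish brush_dish plug_dish block_dish yellow_tape thread_reel".split():
        print(n,[(np.round(d["score"],2),d["extent"],int(d["region"].sum())) for d in outline_of(p,n)][:3],[(round(d["score"],2),np.round(d["pixel"],1)) for d in landmark_of(p,n)][:3])
print(current_clock(),current_tool_rot())
E
```

```text
pics
plant.py
top [[559.3518655688623, 0.0, 320.36867941390744], [0.0, 559.3518655688623, 235.41964032503859], [0.0, 0.0, 1.0]] [ 0.446 -0.001  1.307] [ 0.715 -0.698  0.033 -0.023]
bar_soap [(np.float64(0.71), [241.7, 256.0, 275.3, 285.9], 717)] [(0.6, array([259.7, 270.8])), (0.35, array([316.4, 266.5]))]
purple_brush [(np.float64(0.7), [374.2, 262.5, 404.5, 279.0], 412), (np.float64(0.57), [440.3, 258.7, 467.8, 281.3], 466)] [(0.67, array([386.3, 271.5]))]
black_plug [(np.float64(0.91), [310.0, 255.7, 333.0, 278.5], 461)] [(0.66, array([317.2, 267.9]))]
laundry_block [(np.float64(0.95), [442.8, 255.2, 463.4, 280.5], 460)] [(0.75, array([451.4, 268.1]))]
soap_dish [(np.float64(0.63), [232.0, 174.9, 282.0, 218.9], 1668)] [(0.57, array([256.3, 197.6]))]
brush_dish [(np.float64(0.89), [165.7, 188.9, 217.6, 220.0], 1295)] [(0.9, array([188.7, 205.6]))]
plug_dish [(np.float64(0.96), [436.8, 197.5, 470.3, 233.5], 991)] []
block_dish [(np.float64(0.75), [306.0, 174.4, 348.5, 216.5], 1229)] [(0.96, array([328.2, 195.2]))]
yellow_tape [(np.float64(0.8), [171.8, 255.2, 205.9, 268.5], 400)] [(
[... 773 characters left out ...]
loat64(0.57), [292.7, 210.6, 345.5, 236.1], 1036)] [(0.93, array([316.8, 225.8]))]
brush_dish [(np.float64(0.87), [255.4, 190.1, 298.7, 212.4], 667)] [(0.72, array([277.8, 203.1]))]
plug_dish [(np.float64(0.63), [433.0, 320.2, 494.4, 358.2], 1800)] [(0.71, array([462.5, 343.9]))]
block_dish [(np.float64(0.58), [342.4, 237.4, 396.9, 269.0], 1094)] [(0.93, array([369.7, 253.2]))]
yellow_tape [(np.float64(0.71), [211.0, 185.5, 231.6, 218.5], 533)] [(0.77, array([220.2, 210.2]))]
thread_reel [(np.float64(0.69), [409.0, 267.0, 425.6, 293.4], 387), (np.float64(0.64), [225.3, 223.3, 269.2, 249.4], 654)] [(0.93, array([413.8, 291.8])), (0.69, array([291.5, 272.3]))]
2.1 [ 0.177  0.984 -0.     0.   ]
```

View pics/top0.png

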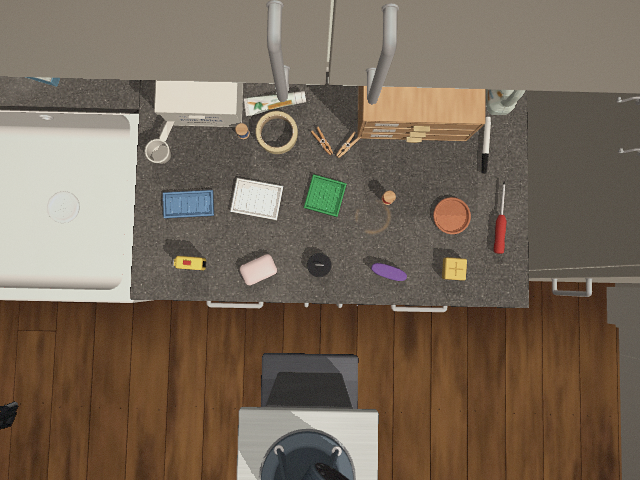

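View pics/side0.png

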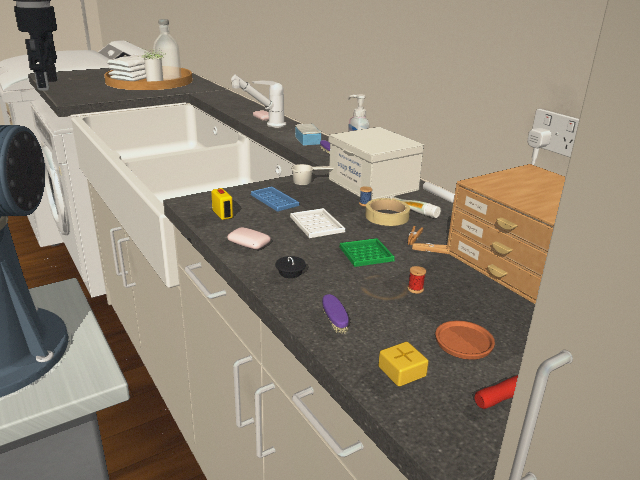

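The top view shows, in the front row from left to right, tape (190,264), soap (258,270), plug (318,266), brush (389,272) and block (455,269). Behind them are the blue dish (188,204), white dish (257,198), green dish (327,195), reel (389,198) and terracotta dish (452,215). The network's hits match this, apart from weak false ones.

```bash
cat > h.py <<'E'
from plant import *
import cv2,numpy as np
from scipy.spatial.transform import Rotation as R
np.set_printoptions(precision=3,suppress=True)
H=dict(bar_soap=.024,purple_brush=.023,black_plug=.021,laundry_block=.030,soap_dish=.01,brush_dish=.01,plug_dish=.01,block_dish=.01,yellow_tape=.056,thread_reel=.039)
def ground(p,px,z):
    px=np.atleast_2d(np.asarray(px,float))
    r=np.c_[px,np.ones(len(px))]@np.linalg.inv(p["mtx"]).T@R.from_quat(p["attitude"]).as_matrix().T
    o=np.array(p["xyz"]); return (o+r*((z-o[2])/r[:,2:3]))[:,:2]
def project(p,X):
    c=(np.asarray(X)-p["xyz"])@R.from_quat(p["attitude"]).as_matrix(); q=c@np.array(p["mtx"]).T; return q[...,:2]/q[...,2:]
def rect(p,mask,z):
    """centre, (long,short), yaw of long axis of a mask's largest contour on plane z"""
    c=max(cv2.findContours(mask.astype(np.uint8),cv2.RETR_EXTERNAL,cv2.CHAIN_APPROX_NONE)[0],key=cv2.contourArea)
    g=ground(p,c[:,0,:],z); (cx,cy),(w,h),a=cv2.minAreaRect((g*1000).astype(np.float32))
    a=np.radians(a)
    if w<h: w,h,a=h,w,a+np.pi/2
    return np.array([cx,cy])/1000,(w,h),(a+np.pi/2)%np.pi-np.pi/2
def down(yaw):  # tool down, closing line (tool y) along world direction yaw
    y=np.array([np.cos(yaw),np.sin(yaw),0]); z=np.array([0,0,-1.])
    return R.from_matrix(np.c_[np.cross(y,z),y,z]).as_quat()
E
python3 - <<'E'
from h import *
p=optics.read_camera("top")
pose={}
for n,h in H.items():
    o=outline_of(p,n)
    if o: 
        c,s,a=rect(p,o[0]["region"],h); print(n,round(o[0]["score"],2),c,np.round(s),round(np.degrees(a)),'r',round(np.hypot(*c),3)); pose[n]=(c,a)
        for yaw in (a+np.pi/2,a-np.pi/2):
            print('   ',[robot.inverse_kinematics([*c,z],down(yaw)) for z in (.025,.17)])
print(robot.tip_extent,current_opening())
w=optics.read_camera("wrist"); T=R.from_quat(current_tool_rot())
print("wrist in tool:",T.inv().apply(np.array(w["xyz"])-current_position()),(T.inv()*R.from_quat(w["attitude"])).as_matrix(),w["mtx"][0][0])
E
```

```text
bar_soap 0.73 [0.468 0.123] [80. 51.] -66 r 0.483
    [array([ 0.026,  0.739,  1.935, -0.   ,  0.467, -0.394]), array([ 0.026,  0.457,  1.857, -0.   ,  0.827, -0.394])]
    [array([ 0.026,  0.739,  1.935, -0.   ,  0.467,  2.748]), array([ 0.026,  0.457,  1.857, -0.   ,  0.827,  2.748])]
purple_brush 0.8 [ 0.469 -0.175] [81. 30.] 73 r 0.501
    [None, None]
    [array([-0.58 ,  0.747,  1.891, -0.   ,  0.504, -0.281]), array([-0.58 ,  0.476,  1.816, -0.   ,  0.85 , -0.281])]
black_plug 0.67 [ 0.483 -0.013] [55. 55.] -89 r 0.483
    [array([-0.258,  0.739,  1.936, -0.   ,  0.467, -0.281]), array([-0.258,  0.457,  1.857, -0.   ,  0.827, -0.281])]
    [None, None]
laundry_block 0.7 [ 0.478 -0.324] [55. 53.] -90 r 0.577
    [array([-0.789,  0.791,  1.695, -0.   ,  0.656, -0.791]), array([-0.789,  0.561,  1.626, -0.   ,  0.955, -0.791])]
    [array([-0.789,  0.791,  1.695, -0.   ,  0.656,  2.351]), array([-0.789,  0.561,  1.626, -0.   ,  0.955,  2.351])]
soap_dish 0.91 [0.633 0.134] [110.  83.] 80 r 0.647
    [None, None]
    [array([ 0.036,  0.845,  1.508, -0.   ,  0.789,  0.205]), array([
[... 857 characters left out ...]
 30.] 86 r 0.55
    [array([ 0.317,  0.773,  1.766, -0.   ,  0.603, -2.757]), array([ 0.317,  0.53 ,  1.695, -0.   ,  0.917, -2.757])]
    [array([ 0.317,  0.773,  1.766, -0.   ,  0.603,  0.385]), array([ 0.317,  0.53 ,  1.695, -0.   ,  0.917,  0.385])]
thread_reel 0.59 [ 0.639 -0.17 ] [30. 24.] -44 r 0.661
    [array([-0.428,  0.857,  1.468, -0.   ,  0.817, -1.236]), array([-0.428,  0.661,  1.403, -0.   ,  1.078, -1.236])]
    [array([-0.428,  0.857,  1.468, -0.   ,  0.817,  1.906]), array([-0.428,  0.661,  1.403, -0.   ,  1.078,  1.906])]
0.014 0.9982118748043416
wrist in tool: [ 0.077 -0.001 -0.128] [[ 0.    -0.955 -0.296]
 [ 1.     0.    -0.   ]
 [ 0.    -0.296  0.955]] 372.7785265999743
```

```bash
cat >> h.py <<'E'
def best(c,z,yaw,sym=np.pi):
    q0=current_joints(); C=[]
    for k in range(-4,5):
        q=robot.inverse_kinematics([*c,z],down(yaw+k*sym))
        if q is not None: C.append((abs(q[5]-q0[5]),yaw+k*sym))
    return min(C)[1]
def look(n,name=None):
    p=optics.read_camera("wrist"); o=outline_of(p,n)
    if name: cv2.imwrite(f"pics/{name}.png",p["frame"])
    for d in o[:2]: print("wrist",n,round(d["score"],2),*rect(p,d["region"],H[n]),[int(v) for v in d["extent"]])
    return p,o
E
python3 - <<'E'
from h import *
c=np.array([.468,.123]); a=np.radians(-66)
yaw=best(c,.17,a+np.pi/2); print(yaw)
robot.move_pose([*c,.17],down(yaw)); robot.gripper_to(.78)
print(current_opening(),robot.tip_extent,current_position(),current_clock())
look("bar_soap","w1");
E
```

```text
6.702064327658225
0.7771537488278186 0.014 [0.468 0.123 0.17 ] 4.9583
wrist bar_soap 0.86 [0.465 0.126] (77.97309875488281, 48.892024993896484) -1.1197241495320256 [286, 177, 353, 274]
```

View pics/w1.png

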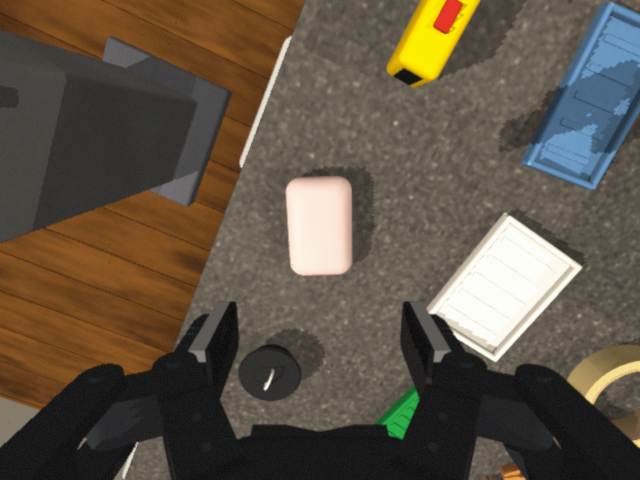

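The soap (320,226) lies square between the open fingers, and the wrist fit agrees with the top view to 4 mm. Next I'll touch the worktop once with the fingers to find where the tips are, then grip.

Run:
```python
from h import *
c=np.array([.4665,.1245]); yaw=best(c,.17,-1.135+np.pi/2)
robot.move_straight([*c,.045],down(yaw),max_speed=.15)
print(robot.move_straight([*c,.0],max_speed=.04,until_force=4),current_position(),current_force())
z=current_position()[2]
robot.move_straight([*c,z+.0105],max_speed=.08)
robot.gripper_to(.3,40); print(current_opening(),current_grasp_force(),current_position())
robot.move_straight([*c,.10],max_speed=.15); print(current_opening(),current_grasp_force(),current_force(),current_clock())
p=optics.read_camera("wrist"); cv2.imwrite("pics/w2.png",p["frame"])
```

```text
True [0.466 0.124 0.007] [-0.621  0.215  7.034]
0.5856362864960711 42.35624849796295 [0.467 0.125 0.018]
0.5853389130651045 41.87432885169983 [-0.179 -0.567 -0.305] 8.1833
```

View pics/w2.png

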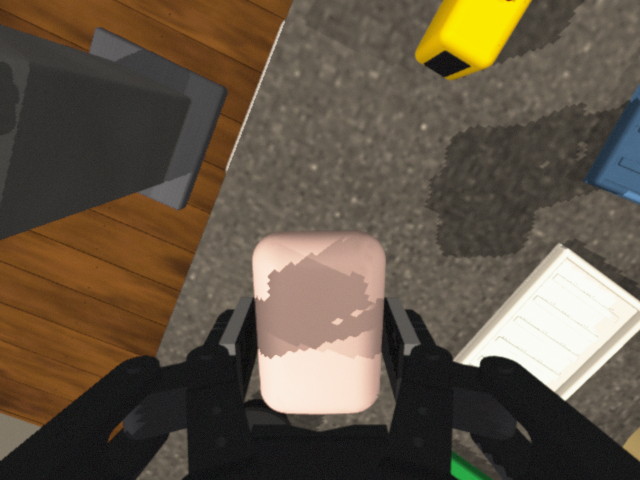

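Soap gripped at about 50 mm, as expected, and held level. Contact gives a tip extent of about 7 mm at opening 0.78. Next, place the soap.

```bash
cat >> h.py <<'E'
def held(n,lift):
    """offset of the held thing from the TCP, world xy"""
    p=optics.read_camera("wrist"); o=outline_of(p,n)
    if not o: return np.zeros(2)
    r=rect(p,o[0]["region"],H[n]+lift); d=r[0]-current_position()[:2]; print("held",round(o[0]["score"],2),d,*r); return d
def place(n,d,yaw,zg,off,lift=.10,sym=np.pi,rel=.85):
    """put thing n, gripped with TCP at zg, in dish at d; off = thing's offset in tool frame xy"""
    yaw=best(d,lift,yaw,sym); q=down(yaw); t=d-R.from_quat(q).apply([*off,0])[:2]
    robot.move_pose([*t,lift],q); robot.move_straight([*t,zg+.016],max_speed=.15)
    print("touch",robot.move_straight([*t,zg+.001],max_speed=.03,until_force=4),current_position(),current_grasp_force())
    robot.gripper_to(rel); robot.move_straight([*t,.13],max_speed=.2); print("clock",current_clock())
E
python3 - <<'E'
from h import *
d=held("bar_soap",.082); off=R.from_quat(current_tool_rot()).inv().apply([*d,0])[:2]; print(off)
place("bar_soap",np.array([.633,.134]),np.radians(80-90),.018,[off[0] if abs(off[0])<.008 else 0,0])
p,o=look("bar_soap","w3"); look("soap_dish")
E
```

```text
[0. 0.]
touch True [0.633 0.134 0.022] 42.53668248653412
clock 11.125
wrist bar_soap 0.71 [0.632 0.134] (77.3575439453125, 49.444732666015625) 1.4033898875144613 [284, 184, 362, 299]
wrist soap_dish 0.72 [0.632 0.134] (110.28043365478516, 80.22403717041016) 1.413573549206815 [262, 160, 383, 312]
```

View pics/w3.png

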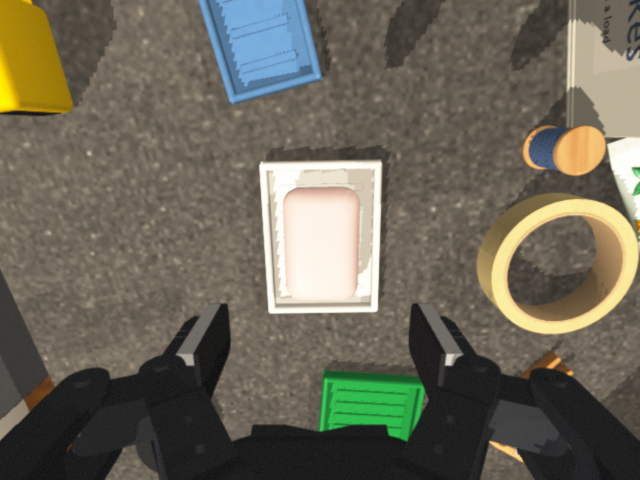

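The soap (320,243) lies flat and inside the white dish's rim (262–382, 160–313). Next, the brush.

Run:
```python
from h import *
c=np.array([.469,-.175]); yaw=best(c,.17,np.radians(73-90))
robot.move_pose([*c,.17],down(yaw)); robot.gripper_to(.6)
p,o=look("purple_brush","w4")
```

```text
(no output)
```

View pics/w4.png

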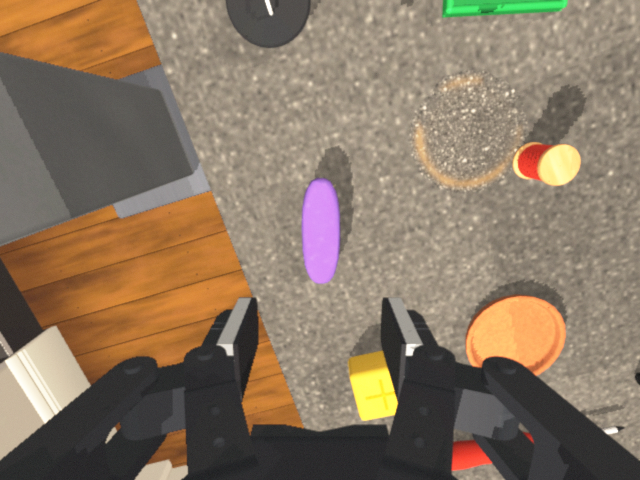

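The network missed it, but the brush is plain at (321,231), aligned with the jaws. I'll measure it by colour and grip.

Run:
```python
from h import *
p=optics.read_camera("wrist"); hsv=cv2.cvtColor(p["frame"],cv2.COLOR_BGR2HSV)
def m(h): return cv2.inRange(hsv,(125,80,60),(155,255,255))
c,s,a=rect(p,m(0),.02); print(c,s,np.degrees(a))
yaw=best(c,.17,a-np.pi/2)
if np.hypot(*(c-[.469,-.175]))>.01: raise SystemExit("far")
zg=.0235
robot.move_straight([*c,zg],down(yaw),max_speed=.15)
robot.gripper_to(.1,40); print(current_opening(),current_grasp_force(),current_force())
robot.move_straight([*c,.10],max_speed=.15); print(current_opening(),current_grasp_force(),current_clock())
p=optics.read_camera("wrist"); cv2.imwrite("pics/w5.png",p["frame"]); hsv=cv2.cvtColor(p["frame"],cv2.COLOR_BGR2HSV)
r=rect(p,m(0),.0965); print(r, R.from_quat(current_tool_rot()).inv().apply([*(r[0]-current_position()[:2]),0]))
```

```text
[ 0.467 -0.178] (83.59098815917969, 28.852737426757812) 73.96814727783205
0.31801854346944214 39.45975221693516 [-0.67   1.034  5.319]
0.3193122364250386 39.43498034030199 15.2583
(array([ 0.466, -0.176]), (83.97183227539062, 28.731504440307617), np.float64(1.2922989189609506)) [ 0.001 -0.001  0.   ]
```

View pics/w5.png

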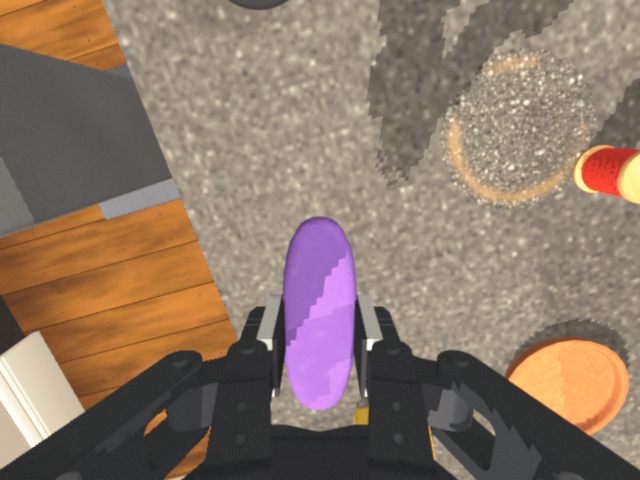

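Brush held centred at (320,315). Next, place it in the blue dish.

Run:
```python
from h import *
place("purple_brush",np.array([.617,.294]),np.radians(-87-90),.0235,[.001,0],rel=.6)
p,o=look("brush_dish","w6")
hsv=cv2.cvtColor(p["frame"],cv2.COLOR_BGR2HSV); print(rect(p,cv2.inRange(hsv,(125,80,60),(155,255,255)),.024))
```

```text
touch True [0.618 0.293 0.029] 39.90542482584715
clock 19.1083
wrist brush_dish 0.56 [0.616 0.293] (115.59723663330078, 59.47739791870117) -1.4950386399445517 [273, 156, 366, 314]
(array([0.615, 0.294]), (84.03730010986328, 28.956344604492188), np.float64(-1.4991081165377613))
```

View pics/w6.png

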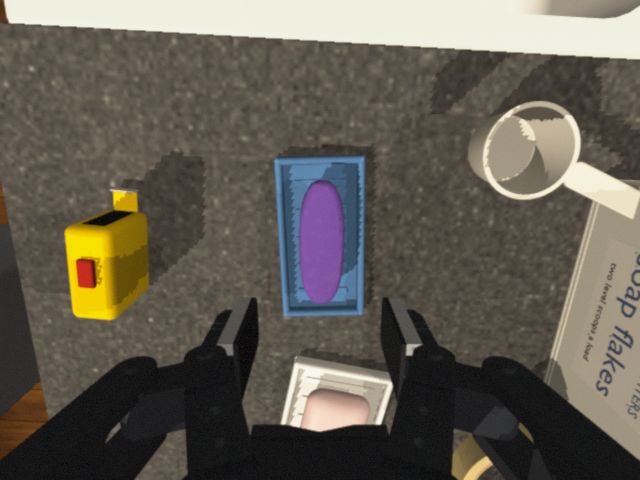

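The brush (322,242) lies flat in the blue dish. Next, the plug.

Run:
```python
from h import *
c=np.array([.483,-.013]); yaw=best(c,.17,0)
robot.move_pose([*c,.17],down(yaw)); robot.gripper_to(.97)
p,o=look("black_plug","w7")
if o:
    n=rect(p,o[0]["region"],.021)[0]
    if np.hypot(*(n-c))<.008: c=(n+c)/2
print(c); zg=.020
robot.move_straight([*c,zg],down(yaw),max_speed=.15)
robot.gripper_to(.3,40); print(current_opening(),current_grasp_force(),current_force())
robot.move_straight([*c,.10],max_speed=.15); print(current_opening(),current_grasp_force(),current_clock())
p=optics.read_camera("wrist"); cv2.imwrite("pics/w8.png",p["frame"])
d=held("black_plug",.08); print(R.from_quat(current_tool_rot()).inv().apply([*d,0]))
```

```text
wrist black_plug 0.67 [ 0.481 -0.016] (55.09800338745117, 54.50695037841797) 0.0014218728891892685 [283, 197, 357, 267]
[ 0.482 -0.014]
0.6342172969261496 40.848491191864014 [-0.429 -0.637  5.895]
0.6390040765833662 42.17969477176666 23.225
held 0.91 [-0.002  0.001] [ 0.479 -0.014] (53.132415771484375, 52.4363899230957) -1.56964029498896
[ 0.001 -0.002  0.   ]
```

View pics/w8.png

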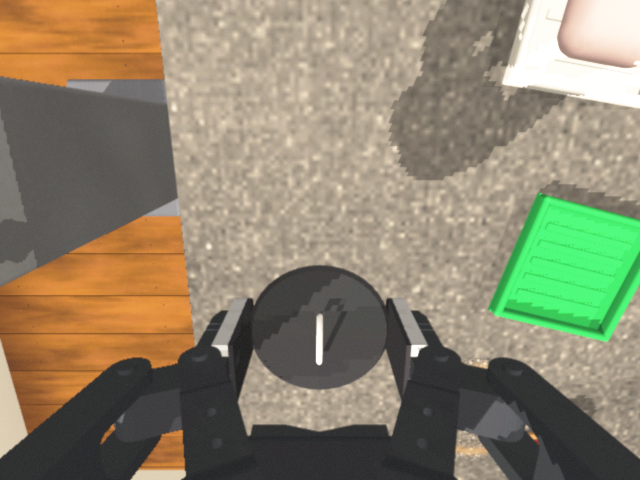

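Run:
```python
from h import *
p=optics.read_camera("top"); o=outline_of(p,"plug_dish")[0]; r=rect(p,o["region"],.008); print(r,o["score"])
d=r[0] if np.hypot(*(r[0]-[.604,-.324]))<.005 else np.array([.604,-.324])
place("black_plug",d,0,.020,[.001,0],rel=.9)
look("black_plug","w9"); look("plug_dish")
```

```text
(array([ 0.605, -0.324]), (84.95806884765625, 82.5497055053711), np.float64(-1.5468937756570007)) 0.77
touch True [ 0.605 -0.326  0.025] 42.48278796672821
clock 26.775
wrist black_plug 0.9 [ 0.603 -0.328] (55.66524887084961, 54.88746643066406) 0.0015245910644485772 [278, 209, 368, 288]
wrist plug_dish 0.61 [ 0.603 -0.325] (85.70333099365234, 85.52233123779297) 0.7999348284705641 [260, 179, 384, 301]
```

View pics/w9.png

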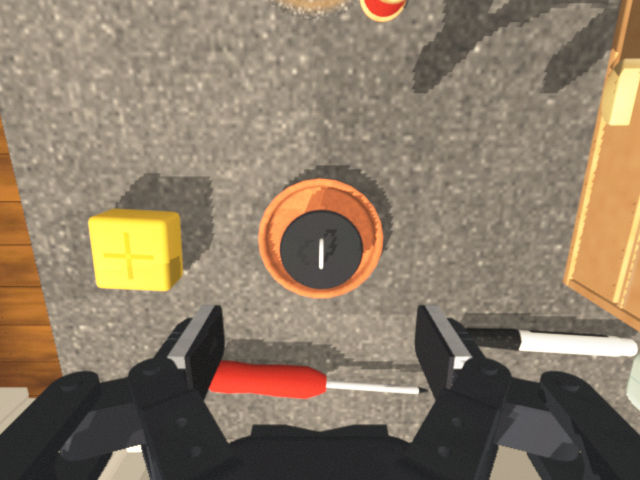

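The plug (322,250) is inside the terracotta dish's rim. Next, the block.

Run:
```python
from h import *
c=np.array([.478,-.324]); yaw=best(c,.17,0,np.pi)
robot.move_pose([*c,.17],down(yaw)); robot.gripper_to(.9)
p,o=look("laundry_block")
hsv=cv2.cvtColor(p["frame"],cv2.COLOR_BGR2HSV); r=rect(p,cv2.inRange(hsv,(20,120,150),(35,255,255)),.028); a=(r[2]+np.pi/4)%(np.pi/2)-np.pi/4; print(r,np.degrees(a))
if np.hypot(*(r[0]-c))<.008: c=(c+r[0])/2
if abs(a)>.2: raise SystemExit("yaw?")
yaw=best(c,.17,a,np.pi); zg=.0215
robot.move_straight([*c,.12],down(yaw),max_speed=.15); robot.move_straight([*c,zg],max_speed=.15)
robot.gripper_to(.3,40); print(current_opening(),current_grasp_force(),current_force())
robot.move_straight([*c,.10],max_speed=.15); print(current_opening(),current_grasp_force(),current_clock())
p=optics.read_camera("wrist"); cv2.imwrite("pics/w10.png",p["frame"])
d=held("laundry_block",.0785); print(R.from_quat(current_tool_rot()).inv().apply([*d,0]))
```

```text
wrist laundry_block 0.88 [ 0.479 -0.326] (53.283935546875, 49.844688415527344) 1.5189385882586013 [287, 197, 356, 268]
(array([ 0.478, -0.327]), (54.23802947998047, 50.11151885986328), np.float64(1.51889864084225)) -2.973518371582026
0.5754154235730562 43.208414912223816 [-0.571  0.334  6.346]
0.575636794461744 42.51989543437958 30.2083
held 0.7 [-0.002  0.004] [ 0.476 -0.321] (55.73097229003906, 47.35800552368164) 1.5211864293766828
[ 0.004 -0.002  0.   ]
```

View pics/w10.png

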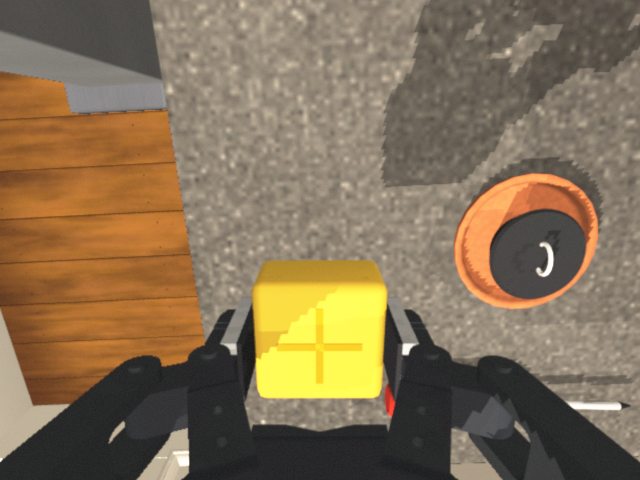

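Block held squarely at (320,330). The outline includes its far side, so the true offset is about 1 mm. Next, place it and check everything.

Run:
```python
from h import *
place("laundry_block",np.array([.645,-.025]),np.radians(-15),.0215,[.001,0],rel=.85)
look("laundry_block","w11"); look("block_dish")
robot.move_pose([.45,.0,.25],current_tool_rot())
p=optics.read_camera("side"); cv2.imwrite("pics/s11.png",p["frame"]); print(current_clock())
```

```text
touch True [ 0.645 -0.026  0.027] 43.130468130111694
clock 33.675
wrist laundry_block 0.77 [ 0.644 -0.027] (55.6245002746582, 50.0815315246582) 1.3123209635103295 [284, 208, 362, 290]
wrist block_dish 0.73 [ 0.644 -0.026] (82.60733795166016, 81.90171813964844) 1.3224472340811921 [259, 179, 384, 296]
34.8417
```

View pics/w11.png

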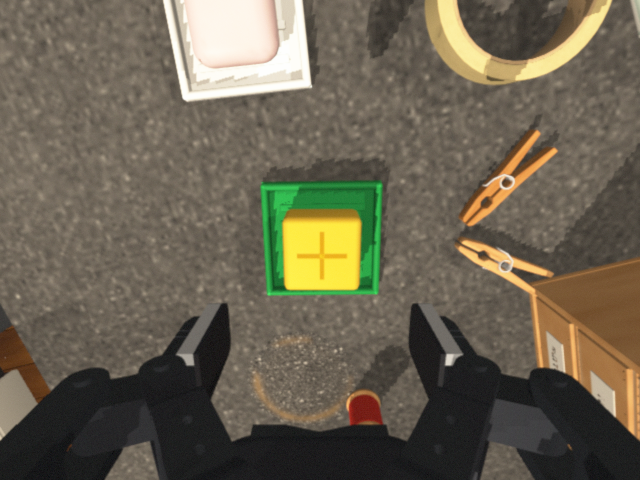

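View pics/s11.png

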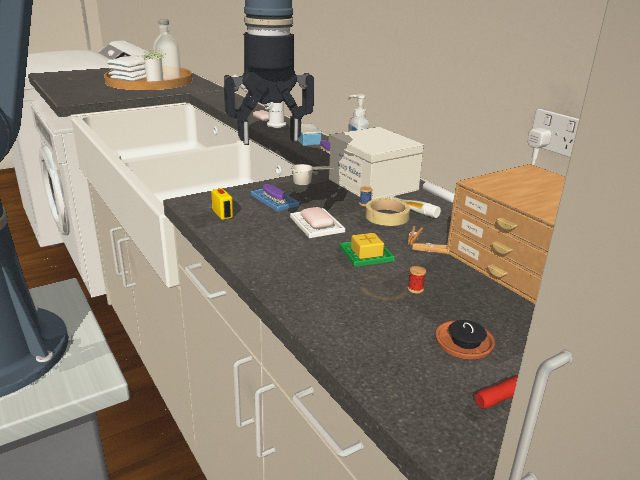

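The side view shows all four in their dishes: brush (275,192), soap (317,217), block (368,245) and plug (467,333). The tape (222,204) and reel (417,280) stand where they were, and the gripper is clear.

```bash
python3 -c "
from plant import *
print(order.hand_in(),current_clock())"
```

```text
the job is handed in; nothing more can be done
the job is handed in; nothing more can be done
```

I put the soap, brush, plug and laundry block flat in their own dishes, in the order you asked, and handed the job in at about 35 s; the tape measure and thread reel were left standing where they were.

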